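# Bring the ring lamp over the plaster hand

### The arm

A 6-joint arm with a two-finger parallel gripper is mounted at the origin on the work surface. World frame = base frame: x ahead of the robot, y to its left, z up, the work surface at z = 0. Lengths are in m, angles in degrees, forces in N, time in s.
With the tool pointing down it reaches from about 0.3 to 0.75 m from the base axis. Payload 8.5 kg.
Tool frame: the origin (TCP) lies between the finger pads; the fingertips stand 25 mm ahead of it and the grasp point (between the pads) lies 6 mm ahead of it; z points along the fingers, y is the line along which they close (so a half turn about z gives the same grasp; the last joint's range is limited). The gripper opens to 85 mm and grips with 20 to 120 N. Pads are 22 mm wide; open, the fingers measure 114 mm over their backs; the gripper's body (76 mm by 85 mm) begins 54 mm behind the grasp point. The pads swing forward as they close: fully open they stand 13 mm farther back than shut.
Start: joints at [-82.237, 21.807, 74.336, -0, 83.858, -12.336], TCP at [0.189, -0.516, 0.256] pointing down, gripper open.
Joint ranges: [-178.18, 178.18], [-50.72, 133.34], [12.68, 142.11], [-81.47, 261.47], [9.98, 163.14], [-165.26, 165.26]. Speed limits (degrees/s): [136.94, 136.94, 180, 180, 180, 180].

### API

Orientations are given as [roll, pitch, yaw] about the fixed x, y, z axes, in that order (R = Rz(yaw) Ry(pitch) Rx(roll)).
In Python, from workcell import observe, capture, finish_job gives the robot as it stands.
- The arm moves only by the tool move_arm, never from a script. Its argument "rows" is a list of rows, each a list of 3 entries, a list of its own where there are three numbers: the closure, from 0 (fully open) to 1 (shut), then the shift along the tool's x, y, z each as a share of 0.02 m, from -1 to 1, then the turn, a rotation vector about the tool's x, y, z each as a share of 6 degrees, from -1 to 1. A call has 1 to 5 rows; each row shifts and turns the commanded pose from where the row before left it, along the tool's axes as they then stand; what a row does not reach is not made up. A row lasts 1/12 s, in which the tool goes at most 41.7 mm and 7.16 degrees, less where a joint would pass 70% of its speed; a pose out of reach is approached as far as the arm can. A call with a number of a shift or a turn outside -1 to 1 is refused whole. A call with a gripper value outside its range is refused whole. The fingers move at their own pace and stop on an object; "force" is the grip in N (left out, the last holds). Time passes only in rows, so rows that do not move let the fingers close. It gives the time, the measured TCP pose, the force, the opening and the grip force at its end, in the units of the state.
- observe(): the state, without advancing time (a new reading comes with each control period).
- capture(name): name is "scene" or "side" or "wrist"; returns a dict with "color" (420x560x3 uint8, red, green, blue), "z_map" (420x560 float32, m along the optical axis (not along the pixel's ray), 0 where there is no reading), "vertical_fov" (degrees; the focal length in pixels is half the picture's height over the tangent of half this angle, whatever the lens; pixels are square), "cx", "cy" (the principal point, pixels), "eye" and "orientation" of the camera in the world; the wrist camera has in their place "mount" (4x4, takes a point from camera to tool coordinates, whose origin is the TCP and whose axes are the flange's). Camera axes: x right, y down, z forward; pixel columns grow to the right and rows downward; lengths in m; the calibration is good to about 2 mm. A picture is of the moment at which its call begins: read the wrist's pose just before it.
- finish_job(): hands the job in; it is judged then, once.
The state is a dict: "clock": time; "joint_pos": joint angles; "qvel": joint speeds; "tau": joint torques, N m; "position": TCP position; "tool_rot": TCP orientation; "ft_force": force on the tool from outside, world axes, zero at the start; "wrist_torque": the same for the moment, N m; "width": finger opening in m; "grip_force": force on a finger pad.
Only numpy, scipy, OpenCV 4.12 (cv2) and the standard library are available. Lean on these libraries where they do the work, as an engineer would, in place of code of your own. Each camera call takes 0.05 s, during which the arm holds its last target. There are 200 camera calls.

### The job

The plaster hand is the next cast to be carved: swing the stiff-jointed ring lamp so that its open ring is centred over the middle of the hand, and leave it standing there. Do not touch or shift the plaster hand or the plaster foot.

Things in the scene. Friction and masses are not known exactly. Their poses are not given: they have to be found in the camera images.
- ring_center (a point): Centre of the lamp's black ring head, half-way up it. The level ring is 152 mm across, 20 mm thick (z 211 to 231 mm), with an open hole 92 mm across right through it: shut fingers can go in from above and drag it, or push its outer rim. It moves only horizontally, any way, by turning the two stiff joints; 2 to 10 N moves it and it stays where left. It is fixed to the end of the second link.
- post_top (a point): Top of the lamp's fixed post (shoulder axis), 220 mm above the table, at the far side; post 24 mm thick on a round steel foot 150 mm across. First aluminium link: 260 mm from post to the black elbow pivot; second: 260 mm from elbow to ring centre. Links 16 mm wide, 12 mm thick, about 221 mm above the table; no part of the lamp is above 245 mm.
- shoulder (a joint): Turn of the first link about the vertical post, rad, anticlockwise positive from above; at +1.05 the link would point towards the robot (-x), at 0 it points 60 degrees left of that as the robot sees it. Stiff: about 0.8 N m friction, stops at -1.35 and 2.35.
- elbow (a joint): Turn of the second link against the first, rad, anticlockwise positive from above; at -2.05 the two are in line, at 0 the second is folded back by 2.05 rad. Stiff: about 0.5 N m friction, stops at -2.05 and 0.55, so seen from the robot the elbow bends out to the left of the line from post to ring.
- casthand_center (a point): Middle of the white plaster cast of a hand lying palm down, 190 mm long (x axis: from the grey cut wrist to the finger tips), 50 mm thick; the point is half-way along, on the palm's centre line, 30 mm above its underside. It lies loose on a fixed round aluminium turntable 210 mm across, 36 mm high; its top is about 90 mm above the table. It may be on the left or the right.
- foot_center (a point): Middle of a white plaster cast of a small foot, about 190 mm long with a cut ankle, its top about 132 mm above the table, lying loose on a like turntable on the other side. The point is half-way along, 30 mm above its underside. To be left alone.

How it is judged:
By the outcome, as a careful person would: the job done as asked, in the order asked, and still so for the second after the job is handed in, with the robot touching nothing.
It also fails if it takes over 45 s, if anything falls off the work surface, if the arm or the gripper's body presses on something with over 40 N, if the wrist force passes 120 N, or if a joint passes its speed limit or range.

## Working session

There is one attempt and no reset: what is moved stays moved. The work goes in short steps, Python scripts to look and compute and a tool call to move; the robot and the scene stay as the last step left them, time stands still between calls to the robot, and variables do not carry over. Pictures are saved under pics/ and viewed, at most 10 in all, crops included, and the job is handed in when it is done.

Besides the shell and the picture viewer there is one more tool, called after "Request:" by a JSON object that holds its "name" and its "arguments", one argument or row to a line. move_arm: Moves the arm, as the interface text tells. Shift numbers are shares of 0.02 m and turn numbers shares of 6 degrees, none past 1 either way. Its arguments: {"type":"object","properties":{"rows":{"type":"array"},"force":{"type":"number"}},"required":["rows"]}

```bash
mkdir -p pics; ls
cat > h.py <<'E'
import numpy as np, cv2
from scipy.spatial.transform import Rotation as R
from workcell import observe, capture, finish_job
def cap(n):
    s=observe(); c=capture(n); h,w=c["color"].shape[:2]
    f=h/2/np.tan(np.radians(c["vertical_fov"]/2))
    v,u=np.mgrid[:h,:w]; z=c["z_map"]
    P=np.stack([(u-c["cx"])/f*z,(v-c["cy"])/f*z,z],-1)
    if n=="wrist":
        M=np.array(c["mount"]); P=P@M[:3,:3].T+M[:3,3]
        T=R.from_euler("xyz",s["tool_rot"],degrees=True).as_matrix(); P=P@T.T+s["position"]
    else:
        o=np.array(c["orientation"])
        T=o if o.shape==(3,3) else R.from_euler("xyz",o,degrees=True).as_matrix()
        P=P@T.T+c["eye"]
    P[z==0]=np.nan
    return c,P
E
python3 - <<'E'
from h import *
for n in ["scene","side"]:
    c,P=cap(n); print(n,c["eye"],c["orientation"],c["vertical_fov"]); cv2.imwrite(f"pics/{n}0.png",c["color"][...,::-1])
    np.savez(f"{n}0.npz",P=P,c=c["color"])
print(observe())
E
```

```text
pics
scene [1.05671533 0.328921   1.03166661] [-147.73911855   -0.76732768  130.28008687] 46.90185899794057
side [0.29100815 0.73664941 1.06709444] [-136.47803411    0.2868316  -154.70400447] 42.55059656204564
{'clock': 0.1, 'joint_pos': array([-8.22363675e+01,  2.18378476e+01,  7.43784290e+01,  1.17663297e-03,
        8.38587456e+01, -1.23357618e+01]), 'qvel': array([ 0.10764128, -0.13170851, -0.07476309, -0.07687399,  0.04669233,
        0.039448  ]), 'tau': array([ 3.87547378e-03, -4.49221694e+01, -2.31654114e+01, -1.86079615e-04,
        3.73686591e-03,  1.52424360e-05]), 'position': array([ 0.18897881, -0.51627473,  0.25577844]), 'tool_rot': array([-1.79926960e+02, -1.71704593e-02,  2.00992567e+01]), 'ft_force': array([-0.08975217,  0.16277675, -0.09728545]), 'wrist_torque': array([0.03690612, 0.01432436, 0.01104249]), 'grip_force': 0.0, 'width': 0.08543458070236913}
```

View pics/scene0.png

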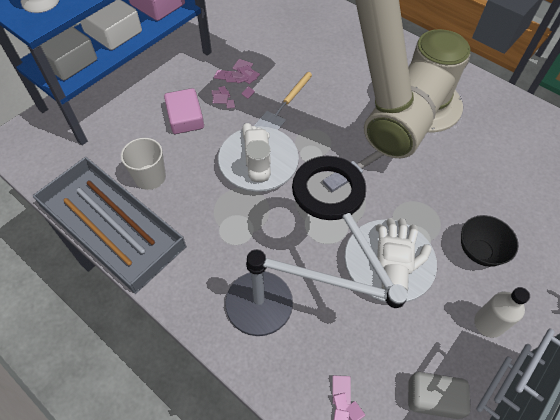

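View pics/side0.png

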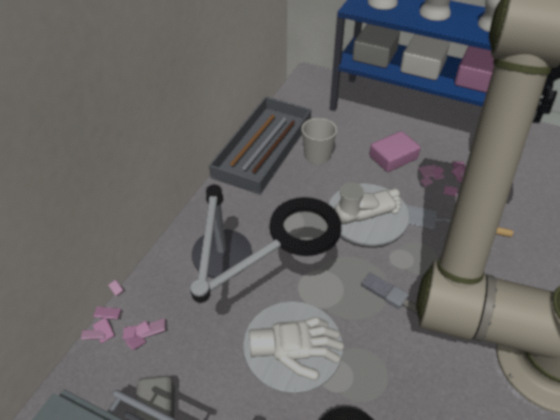

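The scene view shows the ring at about (329,187), the post top at (256,260), the elbow at (397,292), the hand on its turntable at (395,255) and the foot at (258,155). The side view has the ring at (305,226) and the hand at (293,342), with the wrist on the left at (262,342) and the fingertips on the right.

```bash
cat > m.py <<'E'
from h import *
def ring(P,C):
    m=(P[...,2]>.20)&(P[...,2]<.24)&(C.max(-1)<70)
    n,l,st,ce=cv2.connectedComponentsWithStats(m.astype(np.uint8))
    k=1+np.argmax(st[1:,4]); q=P[l==k]
    top=q[q[:,2]>np.nanmedian(q[:,2])-.006]
    (x,y),r=cv2.minEnclosingCircle(top[:,:2].astype(np.float32))
    # algebraic: hull fit
    h=cv2.convexHull(top[:,:2].astype(np.float32))
    e=cv2.fitEllipse(h)
    return (x,y,r),e,st[k],np.nanmedian(q[:,2])
E
python3 - <<'E'
from m import *
np.set_printoptions(precision=4,suppress=True)
for n in ["scene","side"]:
    d=np.load(n+"0.npz");P=d["P"];C=d["c"].astype(int)
    print(n,"ring",ring(P,C))
    reg=(P[...,0]>.2)&(P[...,0]<.95)&(abs(P[...,1])<.55)
    # post top, elbow
    m=reg&(P[...,2]>.2)&(P[...,2]<.26)
    nn,l,st,ce=cv2.connectedComponentsWithStats(m.astype(np.uint8))
    for k in range(1,nn):
        if st[k,4]>150: print("high",st[k],np.nanmedian(P[l==k],0))
    for (u,v) in ([(256,255),(397,288)] if n=="scene" else [(214,188),(200,286)]): 
        print("pt",P[v-3:v+4,u-3:u+4].reshape(-1,3)[24])
    m=reg&(P[...,2]>.048)&(P[...,2]<.145)
    nn,l,st,ce=cv2.connectedComponentsWithStats(m.astype(np.uint8))
    for k in range(1,nn):
        if st[k,4]>300:
            q=P[l==k]; r=cv2.minAreaRect(q[:,:2].astype(np.float32))
            print("obj",st[k],np.nanmedian(q,0),q[:,2].max(),r,C[l==k].mean(0))
    m=reg&(P[...,2]>.031)&(P[...,2]<.040)
    nn,l,st,ce=cv2.connectedComponentsWithStats(m.astype(np.uint8))
    for k in range(1,nn):
        if st[k,4]>300: 
            print("tt",st[k],cv2.minEnclosingCircle(P[l==k][:,:2].astype(np.float32)))
E
```

```text
scene ring ((0.5562269687652588, 0.051511019468307495, 0.07529166340827942), ((0.556984007358551, 0.05082309991121292), (0.1462748795747757, 0.14846095442771912), 111.5251693725586), array([ 292,  156,   74,   64, 2539], dtype=int32), np.float64(0.2317215931738683))
high [372  80  45  41 980] [0.2734 0.0257 0.2268]
high [ 246  156  162  152 5336] [0.6189 0.0976 0.23  ]
high [515 329  45  72 716] [0.6337 0.5167 0.2471]
pt [0.7714 0.0451 0.2327]
pt [0.6611 0.2785 0.2403]
obj [164  88  39  36 888] [ 0.4952 -0.4794  0.051 ] 0.058813900288738785 ((0.4944480359554291, -0.4808153808116913), (0.11930963397026062, 0.08762765675783157), 56.5092658996582) [194.3119 147.6655 182.9741]
obj [364 121  66  37 879] [0.2939 0.049  0.1195] 0.14496070657086435 ((0.2736986577510834, 0.05415055900812149), (0.06775017827749252, 0.15797358751296997), 34.14170455932617) [63.3481 63.7816 50.1843]
obj [ 243  123   28   59 1291] [ 0.524  -0.1743  0.08  ] 0.13826565470799967 ((0.4853312373161316, -0.2156626284122467), (0.18874108791351318, 0.06865818053483963), 42.74311828613281) [169.0937 168.9125 166.7428]
obj
[... 3226 characters left out ...]
95472717), (0.1939484179019928, 0.12408162653446198), 33.85184097290039) [159.3292 158.6866 154.6103]
obj [ 136  376   37   41 1094] [0.6963 0.4333 0.0579] 0.06474689105694309 ((0.6989607810974121, 0.43712425231933594), (0.0711827278137207, 0.08076049387454987), 29.149255752563477) [96.7623 96.7258 93.3318]
obj [320 407  54  13 306] [0.3528 0.3049 0.0562] 0.06321490369673799 ((0.3516424894332886, 0.31274402141571045), (0.09843623638153076, 0.024651741608977318), 25.6033935546875) [30.4248 30.1111 30.0196]
tt [ 342  199   68   46 1557] ((0.4657648503780365, -0.20365196466445923), 0.10428395122289658)
tt [ 244  302   97   91 3406] ((0.5044487118721008, 0.21243134140968323), 0.1059935986995697)
```

Run:
```python
from m import *
np.set_printoptions(precision=4,suppress=True)
for n in ["scene","side"]:
    d=np.load(n+"0.npz");P=d["P"]
    q=P[(P[...,2]>.045)&(P[...,2]<.105)&(np.hypot(P[...,0]-.486,P[...,1]-.225)<.135)]
    r=cv2.minAreaRect(q[:,:2].astype(np.float32)); a=np.radians(r[2]); 
    u=np.array([-np.cos(a),-np.sin(a)]); w=np.array([-u[1],u[0]])
    X=(q[:,:2]-r[0]); s=X@u; t=X@w
    print(n,r,len(q))
    for k in np.arange(-.10,.10,.0125):
        m=(s>=k)&(s<k+.0125)
        if m.sum()>5: print("%.3f"%(k+.006), m.sum(),t[m].min().round(4),t[m].max().round(4),"mid %.4f zmax %.3f"%((t[m].min()+t[m].max())/2,q[m,2].max()))
cr=[cv2.resize(cv2.imread("pics/scene0.png")[205:305,340:445],None,fx=5,fy=5),cv2.imread]
cv2.imwrite("pics/hand.png",cr[0])
```

```text
scene ((0.4874019920825958, 0.23325535655021667), (0.19488605856895447, 0.12572719156742096), 34.68379211425781) 2262
-0.094 57 0.0024 0.054 mid 0.0282 zmax 0.096
-0.082 101 0.0021 0.0542 mid 0.0281 zmax 0.097
-0.069 105 -0.003 0.0458 mid 0.0214 zmax 0.095
-0.057 126 -0.0068 0.049 mid 0.0211 zmax 0.096
-0.044 141 -0.0224 0.0561 mid 0.0169 zmax 0.094
-0.032 254 -0.0329 0.0622 mid 0.0146 zmax 0.089
-0.019 243 -0.0476 0.0629 mid 0.0076 zmax 0.091
-0.007 230 -0.0531 0.0611 mid 0.0040 zmax 0.091
0.006 188 -0.0599 0.0613 mid 0.0007 zmax 0.089
0.018 201 -0.0629 0.0603 mid -0.0013 zmax 0.084
0.031 173 -0.0579 0.0598 mid 0.0010 zmax 0.081
0.043 185 -0.0266 0.0611 mid 0.0173 zmax 0.084
0.056 120 -0.029 0.0629 mid 0.0169 zmax 0.083
0.068 72 -0.0317 0.0627 mid 0.0155 zmax 0.079
0.081 47 -0.0342 0.0374 mid 0.0016 zmax 0.069
0.093 19 -0.0035 0.036 mid 0.0163 zmax 0.062
side ((0.48466432094573975, 0.23251882195472717), (0.1939484179019928, 0.12408162653446198), 33.85184097290039) 3442
-0.094 121 -0.0017 0.0496 mid 0.0240 zmax 0.093
-0.082 175 -0.0026 0.0513 mid 0.0244 zmax 0.094
-0.069 170 -0.0031 0.0448 mid 0.0209 zmax 0.095
-0.057 178 -0.0047 0.0475 mid 0.0214 zmax 0.094
-0.044 211 -0.0213 0.0595 mid 0.0191 zmax 0.093
-0.032 277 -0.0315 0.062 mid 0.0153 zmax 0.088
-0.019 311 -0.0462 0.0599 mid 0.0068 zmax 0.091
-0.007 313 -0.0523 0.0576 mid 0.0026 zmax 0.089
0.006 301 -0.0573 0.0592 mid 0.0009 zmax 0.087
0.018 297 -0.062 0.0563 mid -0.0029 zmax 0.082
0.031 258 -0.061 0.06 mid -0.0005 zmax 0.080
0.043 237 -0.0264 0.062 mid 0.0178 zmax 0.082
0.056 228 -0.0293 0.0614 mid 0.0160 zmax 0.081
0.068 193 -0.0323 0.0618 mid 0.0148 zmax 0.077
0.081 127 -0.0316 0.0369 mid 0.0026 zmax 0.067
0.093 45 -0.0079 0.0383 mid 0.0152 zmax 0.059
```

View pics/hand.png

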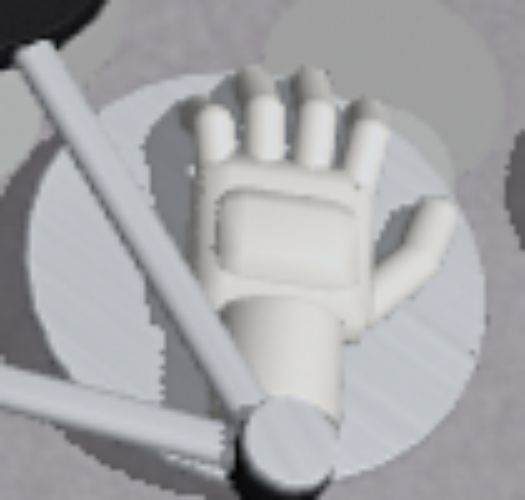

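The hand centre is about (0.497, 0.217), the ring centre about (0.555, 0.050), and the drag direction lies along the tool's y axis. I'll lift first, then fly over to the ring.

Request:
{"name": "move_arm", "arguments": {
  "rows": [
    [0.45,[0,0,-0.8],[0,0,0]],
    [0.45,[0,0,-0.8],[0,0,0]],
    [0.45,[0,0,-0.8],[0,0,0]],
    [0.45,[0.5,-0.4,-0.8],[0,0,0]],
    [0.45,[1,-0.75,0],[0,0,0]]
  ]
}}

```text
clock: 0.52
position: [0.2086, -0.4861, 0.3224]
tool_rot: [179.8, 0.1, 20.0]
ft_force: [0.9, 0.4, 0.5]
width: 0.047
grip_force: 0.0
```

Request:
{"name": "move_arm", "arguments": {
  "rows": [
    [0.45,[1,-0.75,0],[0,0,0]],
    [0.45,[1,-0.75,0],[0,0,0]],
    [0.45,[1,-0.75,0],[0,0,0]],
    [0.45,[1,-0.75,0],[0,0,0]],
    [0.45,[1,-0.75,0],[0,0,0]]
  ]
}}

```text
clock: 0.93
position: [0.2778, -0.3786, 0.32]
tool_rot: [-180.0, 0.0, 20.1]
ft_force: [0.4, 0.8, 0.2]
width: 0.0471
grip_force: 0.0
```

Request:
{"name": "move_arm", "arguments": {
  "rows": [
    [0.45,[1,-0.75,0],[0,0,0]],
    [0.45,[1,-0.75,0],[0,0,0]],
    [0.45,[1,-0.75,0],[0,0,0]],
    [0.45,[1,-0.75,0],[0,0,0]],
    [0.45,[1,-0.75,0],[0,0,0]]
  ]
}}

```text
clock: 1.35
position: [0.3459, -0.2737, 0.3201]
tool_rot: [-180.0, 0.0, 20.1]
ft_force: [0.8, -0.9, 0.7]
width: 0.0468
grip_force: 0.0
```

Request:
{"name": "move_arm", "arguments": {
  "rows": [
    [0.45,[1,-0.75,0],[0,0,0]],
    [0.45,[1,-0.75,0],[0,0,0]],
    [0.45,[1,-0.75,0],[0,0,0]],
    [0.45,[1,-0.75,0],[0,0,0]],
    [0.45,[1,-0.75,0],[0,0,0]]
  ]
}}

```text
clock: 1.77
position: [0.4141, -0.169, 0.3201]
tool_rot: [-180.0, 0.0, 20.1]
ft_force: [0.1, 0.1, -0.4]
width: 0.0471
grip_force: 0.0
```

Request:
{"name": "move_arm", "arguments": {
  "rows": [
    [0.45,[1,-0.75,0],[0,0,0]],
    [0.45,[1,-0.75,0],[0,0,0]],
    [0.45,[1,-0.75,0],[0,0,0]],
    [0.45,[1,-0.75,0],[0,0,0]],
    [0.45,[0.5,-0.4,0],[0,0,0]]
  ]
}}

```text
clock: 2.18
position: [0.4756, -0.0734, 0.32]
tool_rot: [-180.0, 0.0, 20.2]
ft_force: [-0.2, -0.3, -0.1]
width: 0.0471
grip_force: 0.0
```

Request:
{"name": "move_arm", "arguments": {
  "rows": [
    [0.45,[1,-0.75,0],[0,0,0]],
    [0.45,[1,-0.75,0],[0,0,0]],
    [0.45,[1,-0.75,0],[0,0,0]],
    [0.45,[1,-0.75,0],[0,0,0]],
    [0.45,[1,-0.75,0],[0,0,0]]
  ]
}}

```text
clock: 2.6
position: [0.5434, 0.0306, 0.32]
tool_rot: [-180.0, 0.0, 20.1]
ft_force: [0.4, -0.0, 0.6]
width: 0.0468
grip_force: 0.0
```

Request:
{"name": "move_arm", "arguments": {
  "rows": [
    [0.45,[0.5,-0.4,0],[0,0,0]],
    [0.45,[0,0,0],[0,0,0]]
  ]
}}

```text
clock: 2.77
position: [0.5502, 0.042, 0.3196]
tool_rot: [-180.0, 0.0, 20.2]
ft_force: [0.1, 0.1, 0.8]
width: 0.0466
grip_force: 0.0
```

Run:
```python
from m import *
for n in ["wrist","scene","side"]:
    c,P=cap(n); cv2.imwrite(f"pics/{n}1.png",c["color"][...,::-1])
    if n=="wrist":
        C=c["color"].astype(int); print(ring(P,C))
print(observe()["position"],observe()["tool_rot"])
```

```text
((0.55424565076828, 0.047185156494379044, 0.07453614473342896), ((0.5543057918548584, 0.04772236943244934), (0.1465538591146469, 0.14829622209072113), 100.15237426757812), array([  160,    98,   229,   220, 23473], dtype=int32), np.float64(0.23202829388448154))
[0.54918525 0.03958285 0.32021892] [1.79993834e+02 3.66822753e-02 2.00718577e+01]
```

View pics/wrist1.png

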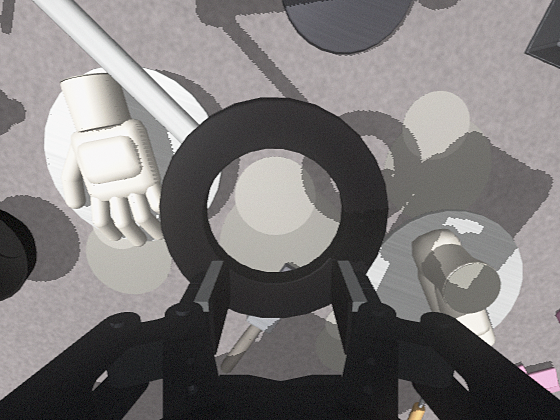

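The wrist view shows the ring centred at about (274,207), with the finger pads at (205,290) and (350,290), the hand at (105,155) and the foot at (465,280). Next I'll measure the finger profile, to see how wide the linkage is near the tips.

Run:
```python
from m import *
c,P=cap("wrist"); s=observe()
T=R.from_euler("xyz",s["tool_rot"],degrees=True).as_matrix(); Q=((P-s["position"])@T).reshape(-1,3)
Q=Q[np.isfinite(Q[:,0])]
for z in np.arange(-.06,.045,.008):
    q=Q[(Q[:,2]>z)&(Q[:,2]<z+.008)&(abs(Q[:,1])<.1)]
    if len(q)>20: print("%.3f"%(z+.004),len(q),"y",q[:,1].min().round(4),q[:,1].max().round(4),"|y|min",abs(q[:,1]).min().round(4),"x",q[:,0].min().round(4),q[:,0].max().round(4))
# hand centroid from wrist view
q=P[(P[...,2]>.05)&(P[...,2]<.105)&(np.hypot(P[...,0]-.486,P[...,1]-.225)<.13)]
print(cv2.minAreaRect(q[:,:2].astype(np.float32)))
m=(P[...,2]>.2)&(P[...,2]<.25);print(P[m][:,:].max(0))
```

```text
-0.056 10720 y -0.0632 0.0638 |y|min 0.0 x -0.0018 0.0175
-0.048 7150 y -0.0613 0.062 |y|min 0.0 x -0.0107 0.017
-0.040 4799 y -0.059 0.0604 |y|min 0.0179 x -0.0143 0.0164
-0.032 8227 y -0.0571 0.058 |y|min 0.0212 x -0.014 0.0134
-0.024 2069 y -0.0545 0.0559 |y|min 0.0232 x -0.0138 0.0131
-0.016 1326 y -0.0414 0.0423 |y|min 0.0227 x -0.0124 0.0114
-0.008 1077 y -0.0367 0.0376 |y|min 0.0228 x -0.0126 0.0107
0.000 960 y -0.0367 0.0374 |y|min 0.0227 x -0.0128 0.0107
0.008 838 y -0.0369 0.0377 |y|min 0.0227 x -0.0128 0.0106
0.016 506 y -0.0359 0.0362 |y|min 0.0228 x -0.0125 0.0104
0.024 43 y -0.0232 0.0241 |y|min 0.0229 x -0.0113 0.0056
((0.4970705807209015, 0.22120413184165955), (0.19454607367515564, 0.11705415695905685), 9.503734588623047)
[0.63328765 0.21537207 0.23477907]
```

Request:
{"name": "move_arm", "arguments": {
  "rows": [
    [0.45,[0.4,-0.3,0],[0,0,0]],
    [0.45,[0,0,0],[0,0,0]]
  ]
}}

```text
clock: 3.13
position: [0.5554, 0.049, 0.3205]
tool_rot: [-180.0, -0.0, 20.1]
ft_force: [-0.0, -0.0, -0.2]
width: 0.0469
grip_force: 0.0
```

The fingers are straight for 35 mm above the tips and about 74 mm over their backs, so they fit the 92 mm hole. Now down into it.

Request:
{"name": "move_arm", "arguments": {
  "rows": [
    [0.45,[0,0,0.9],[0,0,0]],
    [0.45,[0,0,0.9],[0,0,0]],
    [0.45,[0,0,0.9],[0,0,0]],
    [0.45,[0,0,0.9],[0,0,0]],
    [0.45,[0,0,0.9],[0,0,0]]
  ]
}}

```text
clock: 3.55
position: [0.555, 0.0485, 0.2296]
tool_rot: [180.0, -0.0, 20.1]
ft_force: [0.7, 0.1, 1.2]
width: 0.0471
grip_force: 0.0
```

Request:
{"name": "move_arm", "arguments": {
  "rows": [
    [0.36,[0,0,0],[0,0,0]],
    [0.36,[0,0,0],[0,0,0]],
    [0.36,[0,0,0],[0,0,0]]
  ],
  "force": 20
}}

```text
clock: 3.8
position: [0.5555, 0.0486, 0.2315]
tool_rot: [180.0, -0.1, 20.1]
ft_force: [0.2, -0.2, 0.3]
width: 0.0543
grip_force: 0.0
```

Request:
{"name": "move_arm", "arguments": {
  "rows": [
    [0.36,[0.01,-0.4,0],[0,0,0]],
    [0.36,[0.01,-0.5,0],[0,0,0]],
    [0.36,[0.01,-0.5,0],[0,0,0]],
    [0.36,[0.01,-0.5,0],[0,0,0]],
    [0.36,[0.01,-0.5,0],[0,0,0]]
  ]
}}

```text
clock: 4.22
position: [0.5392, 0.0953, 0.2309]
tool_rot: [180.0, -0.1, 20.1]
ft_force: [-0.1, -3.6, 3.5]
width: 0.0546
grip_force: 1.8
```

Request:
{"name": "move_arm", "arguments": {
  "rows": [
    [0.36,[0.01,-0.5,0],[0,0,0]],
    [0.36,[0.01,-0.5,0],[0,0,0]],
    [0.36,[0.01,-0.5,0],[0,0,0]],
    [0.36,[0.01,-0.5,0],[0,0,0]],
    [0.36,[0.01,-0.5,0],[0,0,0]]
  ]
}}

```text
clock: 4.63
position: [0.5227, 0.1425, 0.23]
tool_rot: [-180.0, 0.0, 20.1]
ft_force: [-0.2, -3.0, 0.1]
width: 0.0546
grip_force: 2.0
```

Request:
{"name": "move_arm", "arguments": {
  "rows": [
    [0.36,[0.01,-0.5,0],[0,0,0]],
    [0.36,[0.01,-0.5,0],[0,0,0]],
    [0.36,[0.01,-0.5,0],[0,0,0]],
    [0.36,[0.01,-0.5,0],[0,0,0]],
    [0.36,[0.01,-0.5,0],[0,0,0]]
  ]
}}

```text
clock: 5.05
position: [0.5066, 0.1897, 0.2303]
tool_rot: [-180.0, 0.0, 20.1]
ft_force: [-0.1, -3.2, -0.6]
width: 0.0548
grip_force: 2.6
```

Request:
{"name": "move_arm", "arguments": {
  "rows": [
    [0.36,[0,-0.5,0],[0,0,0]],
    [0.36,[0,-0.5,0],[0,0,0]],
    [0.36,[0,-0.4,0],[0,0,0]],
    [0.36,[0,0,0],[0,0,0]],
    [0.36,[0,0,0],[0,0,0]]
  ]
}}

```text
clock: 5.47
position: [0.4969, 0.216, 0.2303]
tool_rot: [-179.9, 0.0, 20.2]
ft_force: [-2.5, 1.2, -0.4]
width: 0.055
grip_force: 1.9
```

Run:
```python
from m import *
print(observe()["position"],observe()["ft_force"])
for n in ["scene","side","wrist"]:
    c,P=cap(n); cv2.imwrite(f"pics/{n}2.png",c["color"][...,::-1])
    print(n,ring(P,c["color"].astype(int)))
```

```text
[0.49691396 0.2160077  0.23032541] [-2.51688705  1.21565884 -0.42923646]
scene ((0.4893026053905487, 0.21374373137950897, 0.0741749033331871), ((0.48770663142204285, 0.21365420520305634), (0.14543938636779785, 0.1477232128381729), 167.61024475097656), array([ 378,  185,   77,   59, 1587], dtype=int32), np.float64(0.23164393468731115))
side ((0.48215749859809875, 0.21274349093437195, 0.0751873180270195), ((0.4822523593902588, 0.21243244409561157), (0.14783355593681335, 0.14825190603733063), 34.140743255615234), array([ 266,  266,   81,   70, 2718], dtype=int32), np.float64(0.22957355838798316))
wrist ((0.49404799938201904, 0.21393118798732758, 0.07259143888950348), ((0.500142514705658, 0.21521607041358948), (0.11140649765729904, 0.13902218639850616), 17.57925033569336), array([   99,   148,   362,   177, 31673], dtype=int32), np.float64(0.23205520522802742))
```

View pics/side2.png

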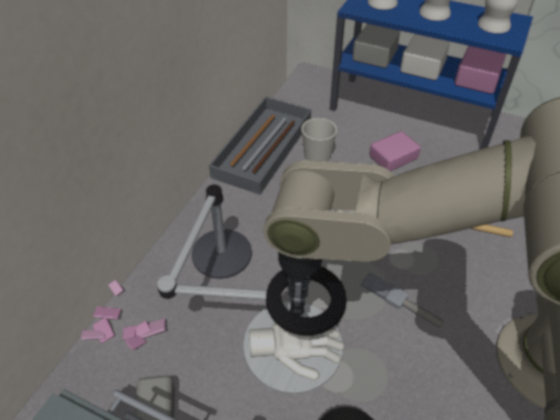

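The side view shows the ring at (307,299), over the hand, which has not moved. I'll free the fingers, go up and measure without the gripper in the way.

Request:
{"name": "move_arm", "arguments": {
  "rows": [
    [0.45,[0,0,0],[0,0,0]],
    [0.45,[0,0,0],[0,0,0]],
    [0.45,[0,0,-0.9],[0,0,0]],
    [0.45,[0,0,-0.9],[0,0,0]],
    [0.45,[0,0,-0.9],[0,0,0]]
  ]
}}

```text
clock: 6.03
position: [0.4976, 0.2147, 0.285]
tool_rot: [180.0, 0.0, 20.1]
ft_force: [1.0, 0.0, -1.1]
width: 0.047
grip_force: 0.0
```

Request:
{"name": "move_arm", "arguments": {
  "rows": [
    [0.45,[0,0,-0.9],[0,0,0]],
    [0.45,[0,0,-0.9],[0,0,0]],
    [0.45,[0,0,0],[0,0,0]],
    [0.45,[0,0,0],[0,0,0]]
  ]
}}

```text
clock: 6.37
position: [0.4977, 0.2148, 0.3206]
tool_rot: [180.0, -0.1, 20.1]
ft_force: [0.5, -0.7, -0.3]
width: 0.047
grip_force: 0.0
```

Run:
```python
from m import *
print(observe()["position"],observe()["ft_force"])
for n in ["scene","side","wrist"]:
    c,P=cap(n); cv2.imwrite(f"pics/{n}3.png",c["color"][...,::-1])
    print(n,ring(P,c["color"].astype(int)))
```

```text
[0.49773754 0.2148233  0.32060798] [ 0.54317915 -0.6585812  -0.29896843]
scene ((0.4877963066101074, 0.21305494010448456, 0.0746670663356781), ((0.48735347390174866, 0.21248720586299896), (0.14658428728580475, 0.14722174406051636), 72.10647583007812), array([ 377,  176,   77,   68, 2527], dtype=int32), np.float64(0.23167456352408944))
side ((0.4827847182750702, 0.2113388329744339, 0.07563864439725876), ((0.48250851035118103, 0.21164700388908386), (0.1478748768568039, 0.14972609281539917), 2.988520383834839), array([ 266,  263,   81,   73, 2869], dtype=int32), np.float64(0.22965433743510177))
wrist ((0.5163343548774719, 0.18257823586463928, 0.05996696650981903), ((0.5194209218025208, 0.18189005553722382), (0.05394567921757698, 0.11259786784648895), 140.97633361816406), array([ 282,  132,  109,  158, 6911], dtype=int32), np.float64(0.2320400306880251))
```

View pics/wrist3.png

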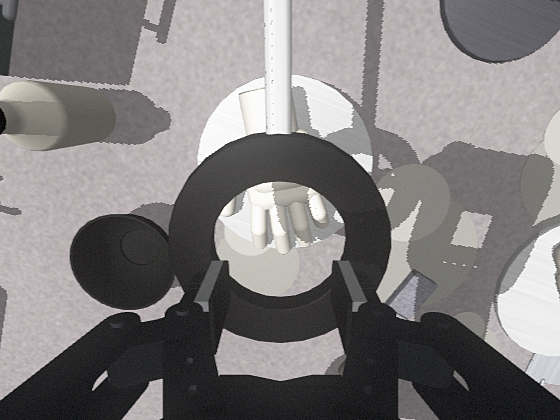

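The wrist view shows the ring at about (280,238), roughly 12 mm off in tool x because it slipped in the slack beside the fingers. Both fixed cameras agree that it still needs (+0.0115, +0.0055), almost purely along tool +x. I'll go back in and push it along +x.

Request:
{"name": "move_arm", "arguments": {
  "rows": [
    [0.45,[-0.4,-0.15,0],[0,0,0]],
    [0.45,[0,0,0.9],[0,0,0]],
    [0.45,[0,0,0.9],[0,0,0]],
    [0.45,[0,0,0.9],[0,0,0]],
    [0.45,[0,0,0.9],[0,0,0]]
  ]
}}

```text
clock: 6.93
position: [0.488, 0.2151, 0.2471]
tool_rot: [-180.0, 0.0, 20.1]
ft_force: [0.7, 0.0, -0.2]
width: 0.0468
grip_force: 0.0
```

Request:
{"name": "move_arm", "arguments": {
  "rows": [
    [0.45,[0,0,0.9],[0,0,0]],
    [0.36,[0,0,0],[0,0,0]],
    [0.36,[0,0,0],[0,0,0]]
  ]
}}

```text
clock: 7.18
position: [0.4882, 0.2151, 0.2299]
tool_rot: [-180.0, 0.1, 20.1]
ft_force: [-0.5, 0.1, 0.3]
width: 0.0546
grip_force: 0.0
```

Request:
{"name": "move_arm", "arguments": {
  "rows": [
    [0.36,[0.3,0,0],[0,0,0]],
    [0.36,[0.3,0,0],[0,0,0]],
    [0.36,[0.3,0,0],[0,0,0]],
    [0.36,[0,0,0],[0,0,0]],
    [0.36,[0,0,0],[0,0,0]]
  ]
}}

```text
clock: 7.6
position: [0.5064, 0.2217, 0.231]
tool_rot: [-180.0, -0.1, 20.1]
ft_force: [-1.9, 1.3, 2.0]
width: 0.0545
grip_force: 1.1
```

```bash
cat > q.py <<'E'
from m import *
print(observe()["position"],observe()["ft_force"])
for n,t in [("scene",(.4979,.218)),("side",(.495,.217))]:
    c,P=cap(n); r=ring(P,c["color"].astype(int)); e=np.array(t)-(np.array(r[0][:2])+r[1][0])/2
    a=np.radians(20.1); print(n,r[0],"need",e,"tool",e@[np.cos(a),np.sin(a)],e@[np.sin(a),-np.cos(a)])
E
python3 q.py
```

```text
[0.50641886 0.22170416 0.23095808] [-1.92186821  1.33391455  1.99204147]
scene (0.4963786005973816, 0.21934710443019867, 0.07453162968158722) need [ 0.00020247 -0.00163312] tool -0.00037110279040306174 0.0016032381134969949
side (0.491938054561615, 0.21864715218544006, 0.07510247826576233) need [ 0.00305123 -0.00173582] tool 0.002268862064682125 0.002678685322286382
```

The ring is within about 2 mm. I'll back off, rise and clear the view.

Request:
{"name": "move_arm", "arguments": {
  "rows": [
    [0.45,[0,0,0],[0,0,0]],
    [0.45,[-0.5,0,0],[0,0,0]],
    [0.45,[0,0,-0.5],[0,0,0]],
    [0.45,[0,0,-0.9],[0,0,0]],
    [0.45,[0,0,-0.9],[0,0,0]]
  ]
}}

```text
clock: 8.12
position: [0.4962, 0.2176, 0.2766]
tool_rot: [180.0, 0.1, 20.1]
ft_force: [0.5, 0.9, 0.3]
width: 0.0466
grip_force: 0.0
```

Request:
{"name": "move_arm", "arguments": {
  "rows": [
    [0.45,[0,0,-0.9],[0,0,0]],
    [0.45,[0,0,-0.9],[0,0,0]],
    [0.45,[0,1,0],[0,0,0]],
    [0.45,[0,1,0],[0,0,0]],
    [0.45,[0,1,0],[0,0,0]]
  ]
}}

```text
clock: 8.53
position: [0.5172, 0.1608, 0.3127]
tool_rot: [180.0, -0.1, 20.1]
ft_force: [-0.1, -0.2, 0.2]
width: 0.0469
grip_force: 0.0
```

Request:
{"name": "move_arm", "arguments": {
  "rows": [
    [0.45,[0,1,0],[0,0,0]],
    [0.45,[0,1,0],[0,0,0]],
    [0.45,[0,1,0],[0,0,0]],
    [0.45,[0,0,0],[0,0,0]],
    [0.45,[0,0,0],[0,0,0]]
  ]
}}

```text
clock: 8.95
position: [0.5378, 0.1045, 0.3121]
tool_rot: [-180.0, 0.0, 20.0]
ft_force: [0.2, 0.2, -0.2]
width: 0.0468
grip_force: 0.0
```

```bash
python3 q.py
python3 - <<'E'
from m import *
a,b=[cap(n)[0]["color"][...,::-1] for n in ("scene","wrist")]
cv2.imwrite("pics/f.png",np.hstack([cv2.resize(a[130:330,300:500],(400,400)),cv2.resize(b,(400,400))]))
E
```

```text
[0.53779844 0.10445275 0.31213695] [ 0.16024212  0.24818672 -0.16174611]
scene (0.495106041431427, 0.21902230381965637, 0.07485786825418472) need [ 0.0022866  -0.00118268] tool 0.0017408979042086512 0.0018964592798834748
side (0.4922749400138855, 0.217609703540802, 0.07616053521633148) need [ 0.00254094 -0.00112718] tool 0.001998818295087299 0.001931743748144718
```

View pics/f.png

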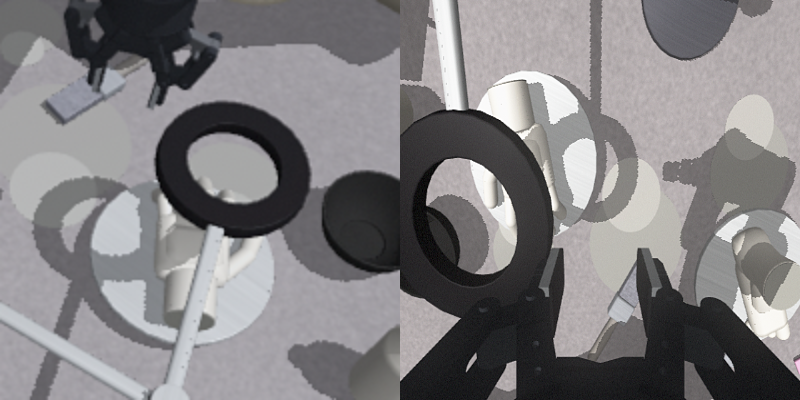

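The left half of the picture (scene camera) shows the ring standing free at about (233,168), over the hand. The right half (wrist camera) shows the gripper clear of it, and the foot and hand lying as before. The remaining offset is about 2.5 mm, so I'm handing in.

```bash
python3 -c "
from workcell import finish_job; print(finish_job())"
```

```text
the job is handed in; nothing more can be done
None
```

The ring lamp now stands about 2.5 mm off the middle of the plaster hand by both fixed cameras; the gripper is clear, the hand and foot were not touched, and the job is handed in at about 9 s on the clock.

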